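# Touch-test the lacquer on the middle doll, then stop the drying lamp

### The arm

A 6-joint arm with a two-finger parallel gripper is mounted at the origin on the work surface. World frame = base frame: x ahead of the robot, y to its left, z up, the work surface at z = 0. Lengths are in mm, angles in rad, forces in N, time in s.
With the tool pointing down it reaches from about 350 to 975 mm from the base axis. Payload 7.1 kg.
Tool frame: the origin (TCP) lies at the very end of the fingers, on their centre line; the grasp point (between the pads) lies 19 mm behind it; x points along the fingers, y is the direction in which the jaws open and shut, and the axes are right-handed (so a half turn about x gives the same grasp; the last joint's range is limited). The gripper opens to 88 mm and grips with 3 to 60 N. Pads are 20 mm wide; open, the fingers measure 115 mm over their backs; the gripper's body (75 mm by 178 mm) begins 61 mm behind the grasp point.
Start: joints at [1.187, 0.423, 1.63, -0, 1.089, -0.019], TCP at [222.944, 583.867, 222.675] pointing down, gripper open.
Joint ranges: [-3, 3], [-0.9, 2.11], [0.09, 2.58], [-1.31, 4.45], [0.11, 2.69], [-2.54, 2.54]. Speed limits (rad/s): [2.39, 2.39, 3.01, 3.14, 3.14, 3.14].

### API

Orientations are given as a rotation vector (axis times angle).
In Python, from workcell import ctrl gives the robot as it stands. The module is installed in compiled form; this text tells all that it offers.
- The arm moves only by the tool carry_out, never from a script. Its argument "commands" is a list of rows, each a list of 6 numbers: the shift along the tool's x, y, z in m, then the turn, a rotation vector about the tool's x, y, z in degrees. In form: [[tx, ty, tz, rx, ry, rz], ...]. A call has 1 to 8 rows; each row shifts and turns the pose as measured when the row begins, along the tool's axes as they then stand; what a row does not reach is not made up. A row lasts 1/8 s, in which the tool goes at most 62.5 mm and 10.7 degrees, less where a joint would pass 70% of its speed; a pose out of reach is approached as far as the arm can. A call with a gripper value outside its range is refused whole. "grip" is the closure, from 0 (fully open) to 1 (shut), set as the call begins (left out, the last holds). The fingers move at their own pace and stop on an object; the grip force is fixed at half the most. Time passes only in rows, so rows that do not move let the fingers close. It gives the time, the measured TCP pose, the force and the opening at its end, in the units of the state.
- ctrl.get_obs(): the state, without advancing time (a new reading comes with each control period).
- ctrl.get_image(name): name is "scene" or "top" or "wrist"; returns a dict with "pixels" (420x560x3 uint8, blue, green, red), "intrinsics" (3x3 intrinsics, pixels), "rvec" (rotation vector, rad) and "tvec" (3), from world to camera coordinates, as OpenCV has them. Camera axes: x right, y down, z forward; pixel columns grow to the right and rows downward; lengths in mm; the calibration is good to about 2 mm. A picture is of the moment at which its call begins. There is no depth.
- ctrl.close_job(): hands the job in, once; it reports no verdict.
The state is a dict: "t": time; "qpos": joint angles; "qvel": joint speeds; "joint_torque": joint torques, N m; "ee_pos": TCP position; "orientation": TCP orientation; "ft_force": force on the tool from outside, world axes, zero at the start; "moment": the same for the moment, N m; "width": finger opening in mm.
Only numpy, scipy, OpenCV 4.12 (cv2) and the standard library are available. Lean on these libraries where they do the work, as an engineer would, in place of code of your own. Each camera call takes 0.05 s, during which the arm holds its last target. There are 200 camera calls.

### The job

Check whether the lacquer is dry: lightly touch the crown of the middle-sized of the five yellow dolls from above with your fingertips for a moment, without shifting, tipping or lifting it, and withdraw. Then press the red button down to stop the drying lamp, and let go. Do not touch the other four dolls, whose lacquer is wet, do not press the green button, and leave the tools where they are.

Things in the scene. Friction and masses are not known exactly. Their poses are not given: they have to be found in the camera images.
- doll_1: Yellow painted wooden matryoshka doll with a red belt, smallest; 50 mm tall, 30 mm across its belly, 22 mm across its head, with a domed crown whose middle (6 mm across) is flat. It is hard wood that does not give, and stands loose on the bench. Origin: centre of its underside; z up along the doll, so the crown lies 50 mm up; its face looks along -x.
- doll_2: Yellow painted wooden matryoshka doll with a red belt, second smallest; 72 mm tall, 43 mm across its belly, 31 mm across its head, with a domed crown whose middle (9 mm across) is flat. It is hard wood that does not give, and stands loose on the bench. Origin: centre of its underside; z up along the doll, so the crown lies 72 mm up; its face looks along -x.
- doll_3: Yellow painted wooden matryoshka doll with a red belt, middle-sized (third of five): the one to touch; 95 mm tall, 57 mm across its belly, 41 mm across its head, with a domed crown whose middle (11 mm across) is flat. It is hard wood that does not give, and stands loose on the bench. Origin: centre of its underside; z up along the doll, so the crown lies 95 mm up; its face looks along -x.
- doll_4: Yellow painted wooden matryoshka doll with a red belt, second tallest; 118 mm tall, 71 mm across its belly, 51 mm across its head, with a domed crown whose middle (14 mm across) is flat. It is hard wood that does not give, and stands loose on the bench. Origin: centre of its underside; z up along the doll, so the crown lies 118 mm up; its face looks along -x.
- doll_5: Yellow painted wooden matryoshka doll with a red belt, tallest; 140 mm tall, 84 mm across its belly, 60 mm across its head, with a domed crown whose middle (17 mm across) is flat. It is hard wood that does not give, and stands loose on the bench. Origin: centre of its underside; z up along the doll, so the crown lies 140 mm up; its face looks along -x.
- stop (a joint): Travel of the red stop button of the drying lamp, in m: 0 up, 0.006 fully down. Sprung: about 5 N to press it fully down, and it comes up again when let go.
- stop_top (a point): Middle of the top of the red stop button (round, 32 mm across), which is pressed straight down. It sits at one end of a grey switch box, fixed to the bench, 75 x 150 mm and 40 mm high; the two buttons are 76 mm apart, and either may be nearer the dolls.
- start (a joint): Travel of the green start button, in m: 0 up, 0.006 fully down. Like the red one; not to be pressed.
- start_top (a point): Middle of the top of the green start button (round, 32 mm across), at the other end of the switch box.
- post: Chunky aluminium tool rest post, loose, 118 mm tall, foot 56 mm across. Origin: centre of its underside.
- compass: Steel scribing compass lying flat, loose, about 165 mm long along its x, 60 mm wide, 12 mm high. Origin: underside near its middle.
- burnisher: Horn-handled burnisher lying flat, loose, about 165 mm long along its x, 30 mm wide, 22 mm high. Origin: underside near its middle.
Mind the look-alikes: they are no part of the job. Leave any black look-alike of the doll_3 alone. What is shaped like the doll_1 but orange is not meant.

How it is judged:
By the outcome, as a careful person would: the job done as asked, in the order asked, and still so for the second after the job is handed in, with the robot touching nothing.
It also fails if it takes over 40 s, if anything falls off the work surface, if the arm or the gripper's body presses on something with over 40 N, if the wrist force passes 120 N, or if a joint passes its speed limit or range.

## Working session

There is one attempt and no reset: what is moved stays moved. The work goes in short steps, Python scripts to look and compute and a tool call to move; the robot and the scene stay as the last step left them, time stands still between calls to the robot, and variables do not carry over. Pictures are saved under pics/ and viewed, about 8 in all and at most 12, crops included, and the job is handed in when it is done.

Besides the shell and the picture viewer there is one more tool, called after "Call:" as name(argument=value, ...) on one line, values as JSON. carry_out: Moves the arm, as the interface text tells. Its arguments: {"type":"object","properties":{"commands":{"type":"array"},"grip":{"type":"number"}},"required":["commands"]}

```bash
mkdir -p pics; cat > h.py <<'E'
import numpy as np, cv2
from workcell import ctrl
def cam(n):
    d=ctrl.get_image(n); R=cv2.Rodrigues(np.array(d["rvec"],float))[0]
    return d["pixels"],np.array(d["intrinsics"],float),R,np.array(d["tvec"],float).ravel()
def onplane(K,R,t,uv,z):
    r=R.T@np.linalg.inv(K)@np.array([uv[0],uv[1],1.]); c=-R.T@t
    return c+r*(z-c[2])/r[2]
def proj(K,R,t,p):
    q=K@(R@np.array(p,float)+t); return q[:2]/q[2]
E
python3 - <<'E'
from h import *
for n in("top","scene"):
    im,K,R,t=cam(n); cv2.imwrite(f"pics/{n}0.png",im); print(n,K[0,0],-R.T@t, R[2])
    np.savez(f"{n}0.npz",im=im,K=K,R=R,t=t)
o=ctrl.get_obs();print(o["ee_pos"],o["orientation"],o["width"],o["t"])
E
```

```text
top 424.74032365994333 [496.19123     12.03573089 991.86693999] [ 0.07510486  0.00413889 -0.99716705]
scene 403.1565724240953 [1189.49382896   50.84270267  639.6791776 ] [-0.73928967 -0.03890813 -0.67226255]
[222.75225243 583.4184142  221.98432767] [ 0.2851811   1.5520886  -0.28727538] 88.04267892289816 0.1
```

View pics/top0.png

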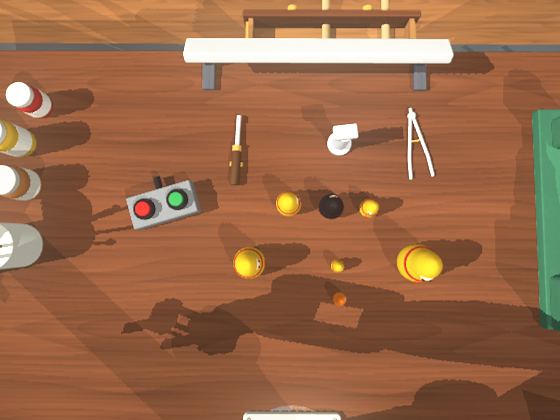

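View pics/scene0.png

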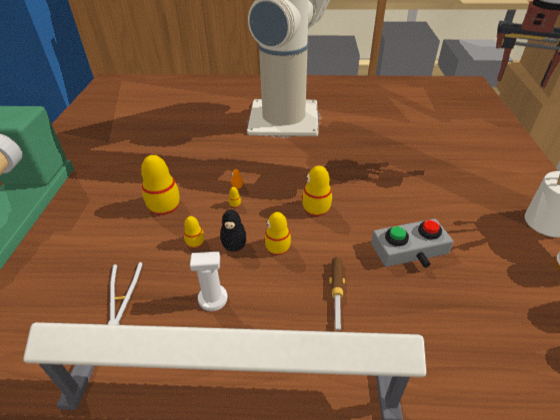

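Candidates in the top view are yellow dolls at (288,204), (249,263), (337,266), (419,263) and (369,208), plus look-alikes: black at (331,206) and orange at (340,299). By size order the middle one should be (288,204), which is (277,232) in the scene view. The red button is at (143,209).

```bash
python3 - <<'E'
from h import *
D={n:np.load(f"{n}0.npz") for n in("top","scene")}
def blobs(im,lo,hi,amin):
    m=cv2.inRange(cv2.cvtColor(im,cv2.COLOR_BGR2HSV),lo,hi)
    m=cv2.morphologyEx(m,cv2.MORPH_CLOSE,np.ones((5,5)))
    return [c for c in cv2.findContours(m,cv2.RETR_EXTERNAL,cv2.CHAIN_APPROX_NONE)[0] if cv2.contourArea(c)>amin]
d=D["top"];a=(d["K"],d["R"],d["t"])
for c in blobs(d["im"],(20,150,110),(34,255,255),40):
    (u,v),r=cv2.minEnclosingCircle(c); p=onplane(*a,(u,v),40)
    print("top Y",round(u),round(v),"diam mm~",round(2*r*(992-40)/424.7),p.round()[:2])
for n,col in (("top",(0,180,110)),("scene",(0,180,110))):
    d=D[n];b=(d["K"],d["R"],d["t"])
    for c in blobs(d["im"],col,(6,255,255),120):
        (u,v),r=cv2.minEnclosingCircle(c); print(n,"red",round(u),round(v),round(r,1),onplane(*b,(u,v),55).round(1))
    for c in blobs(d["im"],(50,120,90),(75,255,255),120):
        (u,v),r=cv2.minEnclosingCircle(c); print(n,"green",round(u),round(v),round(r,1),onplane(*b,(u,v),55).round(1))
d=D["scene"];s=(d["K"],d["R"],d["t"])
for c in blobs(d["im"],(20,150,110),(34,255,255),60):
    x,y,w,h=cv2.boundingRect(c); print("scene Y",x,y,w,h)
# two-view: bar corners (near edge top-left), crown check, post
def tri(pt,ps):
    P=[k[0]@np.c_[k[1],k[2]] for k in (a,s)]
    X=cv2.triangulatePoints(P[0],P[1],np.array(pt,float).reshape(2,1),np.array(ps,float).reshape(2,1)); return (X[:3]/X[3]).ravel().round(1)
print("bar ends",tri((185,41),(422,338)),tri((451,40),(30,327)))
print("red tri",tri((143,208),(431,227)))
o=cv2.resize(d["im"][200:260,240:310],None,fx=5,fy=5,interpolation=cv2.INTER_CUBIC)
o2=cv2.resize(D["top"]["im"][180:230,265:335],None,fx=5,fy=5,interpolation=cv2.INTER_CUBIC)
cv2.imwrite("pics/crop1.png",np.vstack([o,o2]))
E
```

```text
top Y 336 266 diam mm~ 27 [ 438. -100.]
top Y 249 262 diam mm~ 70 [445.  94.]
top Y 420 262 diam mm~ 102 [ 445. -284.]
top Y 369 207 diam mm~ 43 [ 568. -172.]
top Y 287 205 diam mm~ 54 [573.  11.]
top Y 26 144 diam mm~ 57 [709. 606.]
top Y 3 135 diam mm~ 69 [729. 660.]
top red 142 208 7.5 [561.7 331.9  55. ]
top green 175 199 7.2 [583.4 259.1  55. ]
scene red 431 226 8.2 [562.  331.5  55. ]
scene green 398 234 7.9 [586.8 257.9  55. ]
scene Y 184 216 20 31
scene Y 265 211 26 42
scene Y 229 187 12 20
scene Y 302 165 30 49
scene Y 141 155 39 58
bar ends [894.1 218.9 161.6] [ 896.3 -314.8  162.4]
red tri [563.  331.2  52.9]
```

View pics/crop1.png

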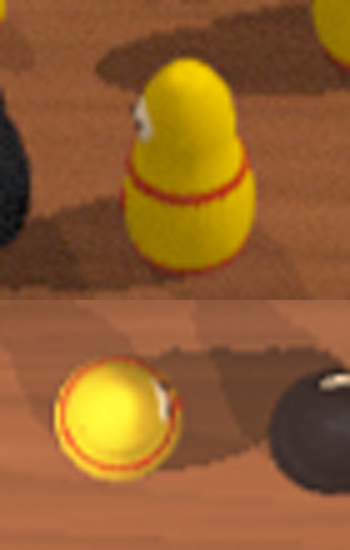

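The crop confirms the choice: a yellow, belted doll about 54 mm across with a face, next to the black look-alike. Next I compute the tool axes and the shift.

```bash
python3 - <<'E'
from h import *
o=ctrl.get_obs();T=cv2.Rodrigues(np.array(o["orientation"]))[0];print(T.round(3))
d=np.load("top0.npz");a=(d["K"],d["R"],d["t"])
g=onplane(*a,(288.2,203.8),35);print(g)
print((T.T@(np.array([g[0],g[1],205])-o["ee_pos"])).round(1))
E
```

```text
[[-0.001  0.357  0.934]
 [-0.001  0.934 -0.357]
 [-1.    -0.001 -0.   ]]
[575.26348317   8.26809788  35.        ]
[  17.5 -411.5  534.5]
```

Call:
carry_out(commands=[[0,-0.0294,0.0382,0,0,0],[0,-0.0294,0.0382,0,0,0],[0,-0.0294,0.0382,0,0,0],[0,-0.0294,0.0382,0,0,0],[0,-0.0294,0.0382,0,0,0],[0,-0.0294,0.0382,0,0,0],[0,-0.0294,0.0382,0,0,0]], grip=1)

```text
t: 0.98
ee_pos: [401.9, 289.3, 220.1]
orientation: [0.279, 1.554, -0.284]
ft_force: [0.2, -0.3, -0.3]
width: 21.5
```

Call:
carry_out(commands=[[0,-0.0294,0.0382,0,0,0],[0,-0.0294,0.0382,0,0,0],[0,-0.0294,0.0382,0,0,0],[0,-0.0294,0.0382,0,0,0],[0,-0.0294,0.0382,0,0,0]])

```text
t: 1.6
ee_pos: [531.8, 76.9, 219.7]
orientation: [0.278, 1.555, -0.285]
ft_force: [0.5, 0.1, -0.4]
width: 0.3
```

```bash
python3 - <<'E'
from h import *
o=ctrl.get_obs();print(o["ee_pos"],o["orientation"],o["width"],o["t"],o["ft_force"])
im,*a=cam("wrist");cv2.imwrite("pics/w1.png",im);np.savez("w1.npz",im=im,K=a[0],R=a[1],t=a[2]);print(-a[1].T@a[2])
print(proj(*a,(575,8,95)),proj(*a,o["ee_pos"]))
E
```

```text
[531.77990963  76.9176482  219.68485445] [ 0.2783978   1.55513563 -0.28450095] 0.3394796925495614 1.6 [ 0.45093905  0.13337993 -0.37628993]
[469.32884444  98.92508438 383.23659172]
[220.36710334 284.94210988] [278.52930618 269.67321967]
```

View pics/w1.png

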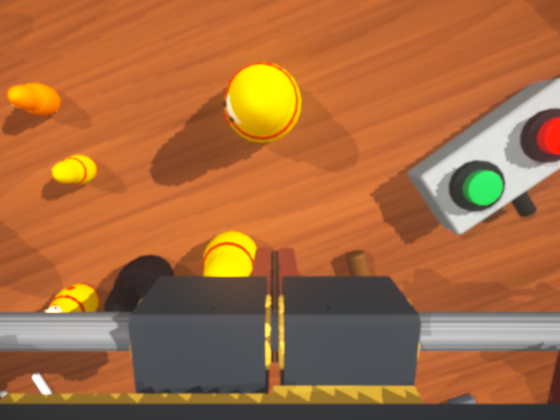

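The wrist view shows doll_3 at (230,255), beside the fingertips at (275,270). The red and green buttons are well away at the right. I'll move above it and lower partway.

Call:
carry_out(commands=[[0,-0.0245,0.0327,0,0,0],[0,-0.0245,0.0327,0,0,0],[0.04,0,0,0,0,0],[0.04,0,0,0,0,0],[0,0,0,0,0,0]])

```text
t: 2.28
ee_pos: [580.2, -0.5, 137.8]
orientation: [0.282, 1.552, -0.29]
ft_force: [-1.1, 0.1, -0.2]
width: 0.6
```

```bash
python3 - <<'E'
from h import *
o=ctrl.get_obs();print(o["ee_pos"],o["orientation"],o["t"],o["ft_force"])
d=np.load("scene0.npz");s=(d["K"],d["R"],d["t"]);d=np.load("top0.npz");a=(d["K"],d["R"],d["t"])
print("crown proj scene",proj(*s,(575,8,95)),"belly L/R mid",proj(*s,(575,8,35)),"base",proj(*s,(575,8,0)),"top",proj(*a,(575,8,95)))
im,*a=cam("scene");print("tcp px",proj(*a,o["ee_pos"]))
cv2.imwrite("pics/s1.png",cv2.resize(im[130:270,200:360],None,fx=4,fy=4,interpolation=cv2.INTER_CUBIC))
E
```

```text
[ 5.80242784e+02 -4.79123772e-01  1.37750298e+02] [ 0.28165345  1.55204742 -0.29004771] 2.275 [-1.07258307  0.14641592 -0.24523813]
crown proj scene [276.28141403 212.67810164] belly L/R mid [276.82420841 233.68396936] base [277.11801473 245.05412522] top [288.44751729 201.59354831]
tcp px [271.39713046 198.01939037]
```

View pics/s1.png

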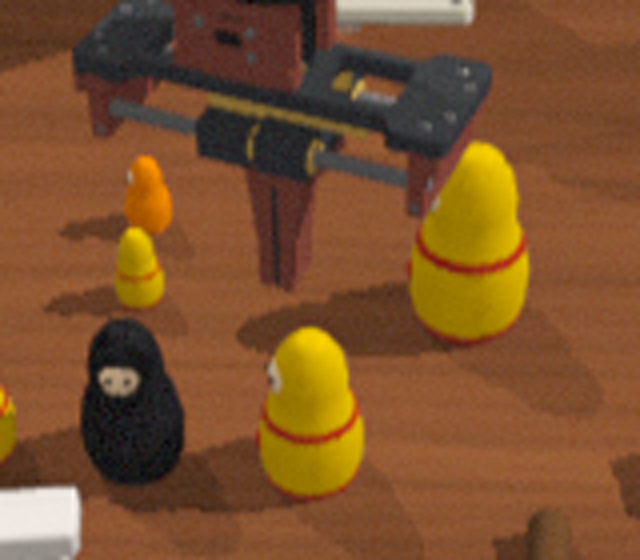

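The gripper is above doll_3, off by a few mm: the tip is at crop (278,285) and the crown at (311,330). Correct it and lower to just above the crown.

Call:
carry_out(commands=[[0,0.0075,-0.0085,0,0,0],[0,0,0,0,0,0],[0.015,0,0,0,0,0],[0.008,0,0,0,0,0],[0,0,0,0,0,0]])

```text
t: 2.95
ee_pos: [578.4, 11.3, 119.5]
orientation: [0.281, 1.542, -0.287]
ft_force: [-0.3, 0.6, -0.4]
width: 0.1
```

```bash
python3 - <<'E'
from h import *
o=ctrl.get_obs();print(o["ee_pos"],o["orientation"],o["t"],o["ft_force"])
im,*a=cam("scene");im2,*b=cam("wrist")
c=cv2.resize(im[180:260,240:320],None,fx=6,fy=6,interpolation=cv2.INTER_CUBIC)
e=cv2.resize(im2[200:420,180:380],(436,480))[:, :310]
cv2.imwrite("pics/s2.png",np.hstack([c,e]))
E
```

```text
[578.36854961  11.3019197  119.49707879] [ 0.28138528  1.54248607 -0.2869196 ] 2.95 [-0.32247711  0.55578127 -0.38784157]
```

View pics/s2.png

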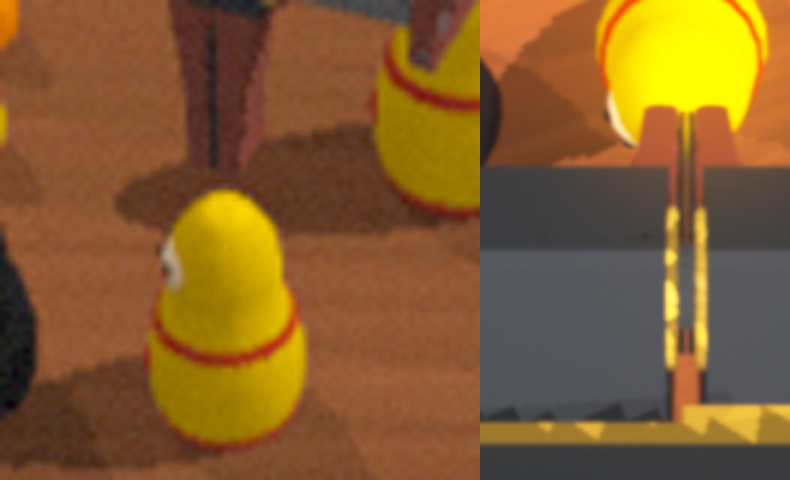

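The tip is centred over the crown across the jaws (slit at 213, crown at 223, the rest parallax; the wrist view agrees). Descend gently.

Call:
carry_out(commands=[[0.008,0,-0.003,0,0,0],[0.006,0,0,0,0,0],[0,0,0,0,0,0]])

```text
t: 3.42
ee_pos: [575.9, 12.1, 105.1]
orientation: [0.282, 1.542, -0.287]
ft_force: [0.6, 0.8, 0.1]
width: 0.7
```

Call:
carry_out(commands=[[0.002,0,0,0,0,0],[0.0015,0,0,0,0,0]])

```text
t: 3.68
ee_pos: [576.2, 12.1, 101.5]
orientation: [0.282, 1.541, -0.287]
ft_force: [0.1, -0.2, 0.9]
width: 1.1
```

Call:
carry_out(commands=[[0.0015,0,0,0,0,0],[0.001,0,0,0,0,0]])

```text
t: 3.92
ee_pos: [576.3, 12.1, 99.0]
orientation: [0.282, 1.541, -0.287]
ft_force: [-1.2, 0.2, 0.4]
width: 0.3
```

Call:
carry_out(commands=[[0.001,0,0,0,0,0]])

```text
t: 4.05
ee_pos: [576.4, 12.1, 98.0]
orientation: [0.282, 1.541, -0.287]
ft_force: [0.4, -0.1, 1.2]
width: 0.3
```

Call:
carry_out(commands=[[0.001,0,0,0,0,0]])

```text
t: 4.18
ee_pos: [576.4, 12.0, 97.0]
orientation: [0.282, 1.541, -0.287]
ft_force: [0.1, -0.4, 0.8]
width: 0.4
```

Call:
carry_out(commands=[[0.0007,0,0,0,0,0]])

```text
t: 4.3
ee_pos: [576.4, 12.0, 96.2]
orientation: [0.282, 1.541, -0.287]
ft_force: [0.1, -0.6, 0.2]
width: 0.5
```

Call:
carry_out(commands=[[0.0006,0,0,0,0,0]])

```text
t: 4.42
ee_pos: [576.4, 12.0, 95.5]
orientation: [0.282, 1.541, -0.287]
ft_force: [0.2, -0.4, -0.3]
width: 0.8
```

Call:
carry_out(commands=[[0.0004,0,0,0,0,0]])

```text
t: 4.55
ee_pos: [576.5, 12.0, 95.3]
orientation: [0.282, 1.541, -0.287]
ft_force: [-0.7, -0.3, 3.1]
width: 0.8
```

Call:
carry_out(commands=[[0.0003,0,0,0,0,0]])

```text
t: 4.68
ee_pos: [576.7, 12.0, 95.3]
orientation: [0.282, 1.54, -0.287]
ft_force: [-0.8, 0.4, 3.9]
width: 0.4
```

There is firm contact: about 3.5 N with z stopped at 95.3 mm. Withdraw straight up.

Call:
carry_out(commands=[[-0.001,0,0,0,0,0],[-0.003,0,0,0,0,0],[-0.02,0,0,0,0,0],[-0.04,0,0,0,0,0],[-0.03,0,0,0,0,0]])

```text
t: 5.3
ee_pos: [573.7, 12.5, 189.1]
orientation: [0.281, 1.546, -0.288]
ft_force: [0.9, -0.3, 0.5]
width: 0.6
```

```bash
python3 - <<'E'
from h import *
o=ctrl.get_obs();print(o["ee_pos"],o["t"],o["ft_force"]);T=cv2.Rodrigues(np.array(o["orientation"]))[0];print(T.round(3))
print((T.T@(np.array([562,331.5,o["ee_pos"][2]])-o["ee_pos"])).round(1))
im,*a=cam("scene");d=np.load("scene0.npz")["im"]
def yb(im):
    m=cv2.inRange(cv2.cvtColor(im,cv2.COLOR_BGR2HSV),(20,150,110),(34,255,255))[195:265,255:300];return cv2.boundingRect(m),cv2.countNonZero(m)
print(yb(d),yb(im))
E
```

```text
[573.6709566   12.51827316 189.09440644] 5.3 [ 0.86523856 -0.31926051  0.54025539]
[[ 0.005  0.355  0.935]
 [-0.005  0.935 -0.355]
 [-1.    -0.003  0.006]]
[  -1.7  294.  -124.2]
((10, 16, 26, 42), 747) ((10, 17, 26, 41), 748)
```

The doll is unmoved in the image. Now to the red button.

Call:
carry_out(commands=[[0,0.042,-0.0177,0,0,0],[0,0.042,-0.0177,0,0,0],[0,0.042,-0.0177,0,0,0],[0,0.042,-0.0177,0,0,0],[0,0.042,-0.0177,0,0,0],[0,0.042,-0.0177,0,0,0],[0,0.02,-0.009,0,0,0],[0,0,0,0,0,0]])

```text
t: 6.35
ee_pos: [565.4, 315.3, 191.5]
orientation: [0.284, 1.537, -0.289]
ft_force: [1.0, -0.1, 0.4]
width: 0.5
```

```bash
python3 - <<'E'
from h import *
o=ctrl.get_obs();print(o["ee_pos"],o["t"],o["ft_force"]);T=cv2.Rodrigues(np.array(o["orientation"]))[0]
print((T.T@(np.array([562,331.5,o["ee_pos"][2]])-o["ee_pos"])).round(1))
E
```

```text
[565.44780535 315.27572262 191.53937533] 6.35 [ 0.99295354 -0.05770576  0.36786612]
[-0.1 13.9 -9. ]
```

Call:
carry_out(commands=[[0,0.014,-0.009,0,0,0],[0.04,0,0,0,0,0],[0.04,0,0,0,0,0],[0.02,0,0,0,0,0],[0,0,0,0,0,0]])

```text
t: 6.98
ee_pos: [565.0, 328.7, 90.4]
orientation: [0.289, 1.535, -0.292]
ft_force: [-0.3, 0.4, -0.1]
width: 0.3
```

```bash
python3 - <<'E'
from h import *
o=ctrl.get_obs();print(o["ee_pos"],o["t"],o["ft_force"]);T=cv2.Rodrigues(np.array(o["orientation"]))[0]
print((T.T@(np.array([562,331.5,o["ee_pos"][2]])-o["ee_pos"])).round(1))
im,*a=cam("scene");im2,*b=cam("wrist")
c=cv2.resize(im[175:275,370:470],(400,400),interpolation=cv2.INTER_CUBIC)
e=cv2.resize(im2[150:420,140:410],(400,400))
cv2.imwrite("pics/s3.png",np.hstack([c,e]))
E
```

```text
[565.03423987 328.7053904   90.43698587] 6.975 [-0.31714752  0.44370374 -0.14275462]
[-0.1  1.5 -3.8]
```

View pics/s3.png

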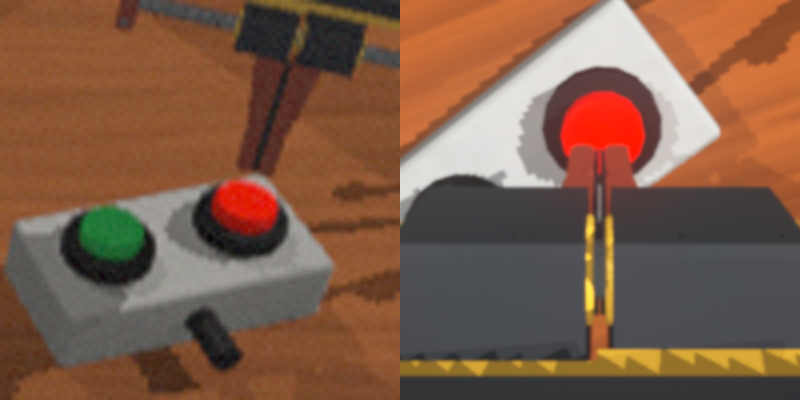

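The tip is centred over the red button (wrist crop: button at (602,130), slit at 600). Go down.

Call:
carry_out(commands=[[0.015,0.001,-0.003,0,0,0],[0.012,0,0,0,0,0],[0.004,0,0,0,0,0]])

```text
t: 7.45
ee_pos: [566.0, 332.6, 62.6]
orientation: [0.293, 1.528, -0.287]
ft_force: [-0.8, -0.8, 1.7]
width: 0.2
```

Call:
carry_out(commands=[[0.002,0,0,0,0,0],[0.002,0,0,0,0,0]])

```text
t: 7.7
ee_pos: [566.0, 332.6, 58.6]
orientation: [0.292, 1.529, -0.288]
ft_force: [-1.2, -0.9, 4.3]
width: 0.6
```

Call:
carry_out(commands=[[0.0015,0,0,0,0,0],[0.001,0,0,0,0,0]])

```text
t: 7.95
ee_pos: [566.1, 332.6, 56.6]
orientation: [0.292, 1.529, -0.288]
ft_force: [-1.3, -1.0, 4.7]
width: 0.4
```

Call:
carry_out(commands=[[0.001,0,0,0,0,0]])

```text
t: 8.07
ee_pos: [566.1, 332.6, 56.3]
orientation: [0.292, 1.529, -0.288]
ft_force: [-4.5, -2.1, 12.6]
width: 0.5
```

The button bottomed out: about 5 N along the spring, then 12.6 N at the stop. Hold briefly, then let go.

Call:
carry_out(commands=[[0.0008,0,0,0,0,0]])

```text
t: 8.2
ee_pos: [566.1, 332.6, 56.3]
orientation: [0.293, 1.529, -0.288]
ft_force: [-4.2, -1.8, 10.2]
width: 0.9
```

Call:
carry_out(commands=[[-0.003,0,0,0,0,0],[-0.01,0,0,0,0,0],[-0.04,0,0,0,0,0],[-0.05,0,0,0,0,0],[-0.04,0,0,0,0,0],[0,0,0,0,0,0]])

```text
t: 8.95
ee_pos: [563.5, 333.2, 204.5]
orientation: [0.294, 1.527, -0.286]
ft_force: [-0.0, 0.3, 0.0]
width: 0.6
```

```bash
python3 - <<'E'
from h import *
o=ctrl.get_obs();print(o["ee_pos"],o["t"],o["ft_force"])
im,*a=cam("scene");cv2.imwrite("pics/s4.png",im)
E
```

```text
[563.5186074  333.18968239 204.45997908] 8.95 [-0.04914641  0.27332938  0.00904479]
```

View pics/s4.png

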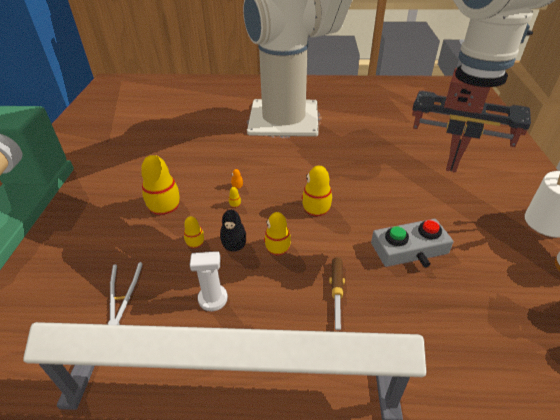

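All dolls and tools are where they were (doll_3 still at (277,232)), the red button is up again at (431,227), and the gripper is clear.

```bash
python3 -c "
from workcell import ctrl
print(ctrl.close_job())"
```

```text
the job is handed in; nothing more can be done
None
```

I touched the middle-sized yellow doll on its crown, then pressed the red button and let go, and handed the job in at about 9 s of the 40 s allowed.

- **Doll:** The closed fingertips met the crown at z ≈ 95.3 mm with about 3–4 N for two steps (about a quarter of a second), then withdrew straight up. The doll's outline in the scene image matched to within a pixel before and after.
- **Red button:** The spring force built up to about 5 N, then rose sharply to 12.6 N at z = 56.3 mm, which I take as fully down. On letting go, the wrist force returned to about zero.
- **Last picture:** The dolls, look-alikes and tools stand where they were, the buttons are up, and the gripper is clear of everything.
- **One mismatch:** Two-view triangulation put the red button's top at about 53 mm, but contact came several mm higher, near 60–62 mm. I went by the force.

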